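# Set and lock the depth stop of a pancake-ring press

## Task

On the ring press, push the stop rod down until its yellow foot just touches the wooden spacer inside the pancake ring and rests on it with a light pressure of a few newtons, never pressing hard. Only then swing the red clamp lever round all the way to lock it, without forcing it against its end, let go, and leave the stop touching and everything else on the counter undisturbed.

Things in the scene. Friction and masses are not known exactly. Their poses are not given: they have to be found in the camera images.
- press: the grey ring press, bolted to the counter. Origin: on the counter, on the axis of the vertical stop rod; z up; at yaw 0 its x points away from the robot. Base plate 160 (x) by 230 (y) by 20 mm, from y -140 to +90 mm; steel column 45 by 32 mm at y -105 mm; an arm 44 mm wide runs from it to the rod, top at z 148 mm.
- sleeve_top (a point): centre of the top face of the steel guide sleeve (diameter 46 mm) through which the rod slides, on the rod axis at z 152 mm. A small boss on the sleeve's -x side carries the clamp lever.
- ring_rim (a point): centre of the rim (z 50 mm) of the pancake ring fixed on the press base under the rod: stainless, outer diameter 92, inner 86, 30 mm high. In it lies a stack of wooden spacer discs 78 mm across, whose top is somewhere between z 32 and 48 mm; this is not measured and must be found by feel.
- stop (a joint): travel of the stop rod, m: 0 fully up, grows downward to 0.06. The rod carries knob and foot. It stays wherever it is left. Sliding it down takes about 5 to 6 N of push (friction 8.5 N less its weight 2.8 N), until the foot touches; raising it takes about 11.3 N. It holds against the foot's spring up to about 11 N.
- knob_top (a point): centre of the flat top of the black cylindrical knob on the rod (diameter 34 mm, 28 mm high, point on its top face); z 250 mm at stop 0. It can be pushed from above or gripped. At every setting the knob's underside stays at least 10 mm above the sleeve.
- foot: the yellow silicone foot, a round pad of diameter 32, 12 mm high, at the rod's lower end; its flat underside is 78 mm above this body's origin. It is sprung: it gives 1 mm per 3 N (0.6 N to start), 4 mm at most, then is rigid. The touch is right when it presses on the spacer with 1 to 7 N (about 3 N is best); more than 14 N is too hard.
- foot_face (a point): centre of the foot's underside; z 78 mm less the stop travel, plus what the spring gives
- lever (a joint): angle of the red clamp lever, rad: 0 = open, pointing along the press's +y; it turns anticlockwise seen from above to 1.5 at a rigid end, where it points nearly along the press's -x. Locked: beyond 1.3. It starts between 0 and 0.2, turns stiffly (0.35 N m, about 4.4 N at the peg) and stays where it is left. Do not push on it with more than 30 N.
- pivot (a point): point on the lever's vertical turning axis, fixed to the press at x -36, y 0, z 160 mm
- lever_peg (a point): centre of the upright round red peg at the lever's end (diameter 16 mm, z 152 to 188 mm, this point at z 176 mm), 80 mm from the turning axis. The lever bar below it is 12 mm wide and lies at z 152 to 160 mm.
- jar0: empty glass spice jar, loose, diameter 48, 95 mm high; leave alone; origin under its centre
- jar1: another such jar, leave alone
- jar2: another such jar, leave alone
- bowl: ceramic sugar bowl with lid, diameter 100, 99 mm high; leave alone; origin under its centre
- turner: yellow turner lying flat; leave alone
- trivet: wooden slatted trivet, 118 by 150 by 16 mm; leave alone
- spare: spare stainless pancake ring standing loose, diameter 92, 30 mm high; leave alone

How it is judged:
By the outcome, as a careful person would: the job done as asked, in the order asked, and still so for the second after the job is handed in, with the robot touching nothing.
It also fails if it takes over 61 s, if anything falls off the work surface, if the arm or the gripper's body presses on something with over 40 N, if the wrist force passes 120 N, or if a joint passes its speed limit or range.

## Robot

A 7-joint arm with a two-finger parallel gripper is mounted at the origin on the work surface. World frame = base frame: x ahead of the robot, y to its left, z up, the work surface at z = 0. Lengths are in m, angles in rad, forces in N, time in s.
With the tool pointing down it reaches from about 0.4 to 0.85 m from the base axis. Payload 10.4 kg.
Tool frame: the origin (TCP) lies between the finger pads; the fingertips stand 14 mm ahead of it and the grasp point (between the pads) lies 5 mm behind it (robot.tips_ahead is the distance from the TCP to the fingertips, in m); z points along the fingers, y is the direction in which the jaws open and shut (so a half turn about z gives the same grasp; the last joint's range is limited). The gripper opens to 85 mm and grips with 20 to 120 N. Pads are 22 mm wide; open, the fingers measure 114 mm over their backs; the gripper's body (76 mm by 85 mm) begins 54 mm behind the grasp point. The pads swing forward as they close: fully open they stand 13 mm farther back than shut.
Start: joints at [1.288, 0.332, -0.065, 1.46, 0.022, 1.35, -0.088], TCP at [0.161, -0.604, 0.245] pointing down, gripper open.
Joint ranges: [-2.6, 2.6], [-0.5, 2.12], [-1.47, 1.34], [0.16, 2.42], [-1.27, 4.41], [0.06, 2.06], [-2.6, 2.6]. Speed limits (rad/s): [2.22, 2.22, 2.79, 2.79, 3.14, 3.14, 3.14].

## Interface

Orientations are given as a 3x3 rotation matrix whose columns are the frame's x, y, z axes.
In Python, from workcell import sensors, eyes, sign_off, robot gives the robot as it stands.
- The arm moves only by the shell command python3 -m jog 'ROWS' [OPENING] [FORCE]. ROWS is JSON, a list of rows, each a list of 4 numbers: the shift along the tool's x, y, z in mm, then the turn about the tool's z in degrees. A call has 1 to 20 rows; each row is the pose to reach, as a shift and turn from the pose measured when the call began, along the tool's axes at that moment; what a row does not reach only later rows make up. A row lasts 1/12 s, in which the tool goes at most 41.7 mm and 7.16 degrees, less where a joint would pass 70% of its speed; a pose out of reach is approached as far as the arm can. A call with a gripper value outside its range is refused whole. OPENING is the gripper command: -1 is fully open, 1 is shut, values between are in proportion, set as the call begins (- or left out, the last holds). The fingers move at their own pace and stop on an object; FORCE is the grip in N (left out, the last holds). Time passes only in rows, so rows that repeat a pose let the fingers close. It gives the time, the measured TCP pose, the force and the opening at its end, in the units of the state.
- sensors.read_state(): the state, without advancing time (a new reading comes with each control period).
- eyes.snapshot(name): name is "scene" or "top" or "wrist"; returns a dict with "image" (480x640x3 uint8, blue, green, red), "depth" (480x640 float32, m along the optical axis (not along the pixel's ray), 0 where there is no reading), "fx", "fy", "cx", "cy" (pixels), "extrinsics" (4x4, takes a point from camera to world coordinates). Camera axes: x right, y down, z forward; pixel columns grow to the right and rows downward; lengths in m; the calibration is good to about 2 mm. A picture is of the moment at which its call begins.
- sign_off(): hands the job in, once; it reports no verdict.
The state is a dict: "t": time; "joints": joint angles; "joint_velocities": joint speeds; "joint_torque": joint torques, N m; "eef_pos": TCP position; "tool_rot": TCP orientation; "wrist_force": force on the tool from outside, world axes, zero at the start; "ft_torque": the same for the moment, N m; "gripper_width": finger opening in m.
Only numpy, scipy, OpenCV 4.12 (cv2) and the standard library are available. Lean on these libraries where they do the work, as an engineer would, in place of code of your own. Each camera call takes 0.05 s, during which the arm holds its last target.

## Working session

There is one attempt and no reset: what is moved stays moved. The work goes in short steps, Python scripts to look and compute and a shell command to move; the robot and the scene stay as the last step left them, time stands still between calls to the robot, and variables do not carry over. Pictures are saved under pics/ and viewed, and the job is handed in when it is done.

```bash
ls; mkdir -p pics
python3 - <<'E'
from workcell import sensors, eyes
import cv2,numpy as np
s=sensors.read_state()
for k,v in s.items(): print(k,np.round(v,3).tolist())
for n in("scene","top"):
    d=eyes.snapshot(n); cv2.imwrite(f"pics/{n}0.png",d["image"]); np.savez(f"pics/{n}0.npz",**d)
    print(n,d["fx"],d["fy"],d["cx"],d["cy"],np.round(d["extrinsics"],3).tolist())
E
```

```text
pics
t 0.0
joints [1.288, 0.333, -0.065, 1.461, 0.022, 1.35, -0.088]
joint_velocities [0.001, 0.0, -0.001, 0.001, 0.001, -0.001, 0.0]
joint_torque [0.001, -62.545, 0.05, -39.162, 0.016, 0.01, 0.0]
eef_pos [0.16, -0.604, 0.244]
tool_rot [[0.966, 0.257, -0.0], [0.257, -0.966, 0.001], [-0.0, -0.002, -1.0]]
wrist_force [0.674, -0.399, 0.025]
ft_torque [0.032, 0.009, 0.022]
gripper_width 0.086
scene 522.1171006260863 522.1171006260863 320.3293117657668 235.02845159659992 [[0.763, 0.436, -0.478, 1.031], [0.647, -0.505, 0.572, -0.665], [0.008, -0.745, -0.667, 0.892], [0.0, 0.0, 0.0, 1.0]]
top 506.5926660193508 506.5926660193508 330.67093036460284 239.81881957913376 [[-0.002, -0.985, 0.173, 0.305], [-1.0, 0.005, 0.012, -0.057], [-0.013, -0.173, -0.985, 1.3], [0.0, 0.0, 0.0, 1.0]]
```

View pics/scene0.png

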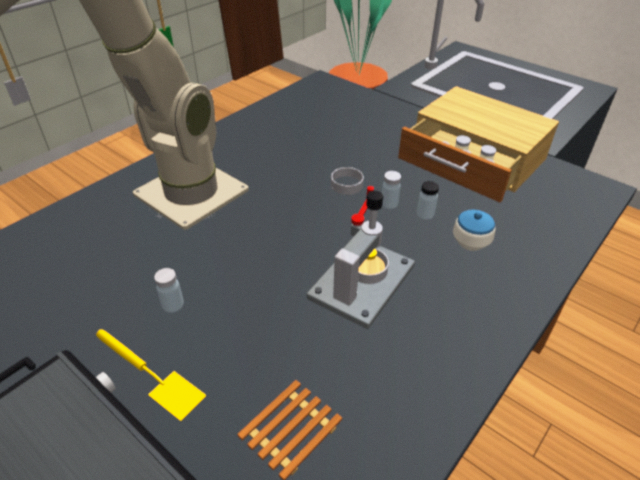

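View pics/top0.png

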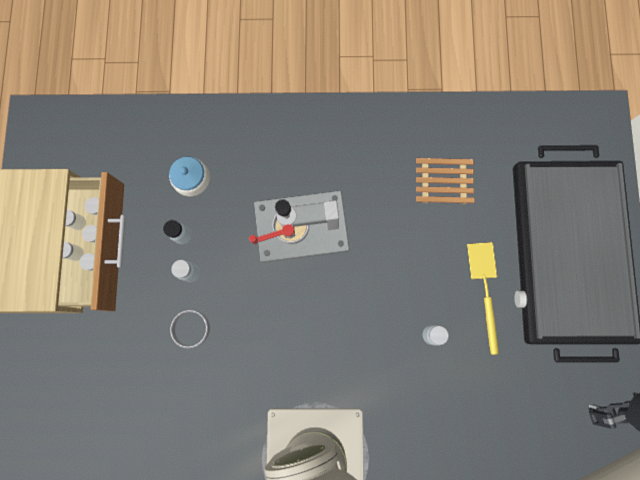

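The top view shows the press in the middle: black knob at about (283,208), lever pivot (288,230) and peg (253,239), with jars on the left well clear. I'll measure these next.

```bash
cat > h.py <<'E'
import numpy as np,cv2
def world(d):
    v,u=np.mgrid[0:480,0:640]; z=d["depth"]
    p=np.stack([(u-d["cx"])/d["fx"]*z,(v-d["cy"])/d["fy"]*z,z],-1)
    E=d["extrinsics"]; return p@E[:3,:3].T+E[:3,3]
E
python3 - <<'E'
from h import *
for n in("top","scene"):
    d=np.load(f"pics/{n}0.npz"); W=world(d); im=d["image"].astype(int)
    reg=(W[...,0]>.4)&(W[...,0]<.8)&(W[...,1]>-.15)&(W[...,1]<.25)&(d["depth"]>0)
    b,g,r=im[...,0],im[...,1],im[...,2]
    k=reg&(W[...,2]>.235); print(n,"knobtop",k.sum(),W[k].mean(0).round(4),np.median(W[k],0).round(4),W[k].min(0).round(3),W[k].max(0).round(3))
    red=reg&(r>120)&(g<60)&(b<60); 
    print("red",red.sum()); 
    pk=red&(W[...,2]>.18); print("peg/high red",pk.sum(),W[pk].round(3)[::3].tolist()[:20])
    bar=red&(W[...,2]>.14)&(W[...,2]<.175); print("bar",W[bar].mean(0).round(4),W[bar].min(0).round(3),W[bar].max(0).round(3))
    base=reg&(W[...,2]>.012)&(W[...,2]<.028); P=W[base][:,:2].astype(np.float32)
    print("base",len(P),cv2.minAreaRect(P*1000))
    col=reg&(W[...,2]>.13)&(W[...,2]<.16)&(abs(r-g)<25)
    print("arm top",cv2.minAreaRect(W[col][:,:2].astype(np.float32)*1000),np.median(W[col][:,2]))
    vv,uu=np.where(reg&(W[...,2]>.005)); s=np.s_[vv.min()-10:vv.max()+10,uu.min()-10:uu.max()+10]
    c=cv2.resize(d["image"][s],None,fx=4,fy=4,interpolation=cv2.INTER_CUBIC); print(s,c.shape); cv2.imwrite(f"pics/{n}0z.png",c[:600,:800])
E
```

```text
top knobtop 183 [0.5656 0.0606 0.2395] [0.5656 0.0607 0.2393] [0.549 0.045 0.236] [0.582 0.076 0.245]
red 3
peg/high red 1 [[0.502, 0.127, 0.182]]
bar [0.5271 0.0435 0.1581] [0.527 0.044 0.158] [0.527 0.044 0.158]
base 3277 ((569.558837890625, 36.26331329345703), (161.41241455078125, 230.1836700439453), 7.100616931915283)
arm top ((560.9732666015625, 31.39013671875), (64.29566955566406, 189.64178466796875), 19.433183670043945) 0.14907542115575745
(slice(np.int64(132), np.int64(301), None), slice(np.int64(208), np.int64(382), None)) (676, 696, 3)
scene knobtop 143 [0.5695 0.0604 0.2382] [0.5696 0.0597 0.2383] [0.553 0.042 0.235] [0.586 0.081 0.242]
red 185
peg/high red 27 [[0.502, 0.135, 0.186], [0.508, 0.138, 0.187], [0.504, 0.132, 0.187], [0.509, 0.136, 0.187], [0.505, 0.126, 0.187], [0.509, 0.133, 0.186], [0.515, 0.136, 0.186], [0.513, 0.13, 0.186], [0.556, 0.051, 0.219]]
bar [0.5285 0.0712 0.1604] [0.506 0.044 0.155] [0.547 0.123 0.164]
base 2919 ((572.3694458007812, 36.72370910644531), (161.30340576171875, 234.75083923339844), 6.932014465332031)
arm top ((564.2611694335938, 10.140182495117188), (68.76438903808594, 145.86215209960938), 7.19295597076416) 0.1475710760307023
(slice(np.int64(177), np.int64(338), None), slice(np.int64(288), np.int64(493), None)) (644, 820, 3)
```

```bash
python3 -m jog '[[0,0,-40,0],[0,0,-66,0],[40,-24,-66,0],[70,-43,-66,0],[105,-64,-66,0],[140,-86,-66,0],[175,-107,-66,0],[210,-128,-66,0],[245,-150,-66,0],[280,-171,-66,0],[315,-193,-66,0],[340,-208,-66,0],[358,-219,-66,0],[358,-219,-66,0]]' 1 40
python3 - <<'E'
from workcell import *
import numpy as np
s=sensors.read_state();print(s["joints"],s["eef_pos"],s["gripper_width"],robot.tips_ahead, [a for a in dir(robot) if a[0]!='_'])
T=np.array([.567,.0607,.31])-s["eef_pos"];print(np.array(s["tool_rot"]).T@T*1000)
E
```

```text
t: 1.27
eef_pos: [0.4534, -0.2954, 0.3106]
tool_rot: [[0.965, 0.264, 0.0], [0.264, -0.965, 0.003], [0.001, -0.003, -1.0]]
wrist_force: [0.1, -0.2, 0.8]
gripper_width: -0.0002
[ 0.82726093  0.14248555 -0.36977201  1.56354556  0.04878493  1.446307
 -0.84880769] [ 0.45341206 -0.29535126  0.31056699] -0.00015909270119717219 0.014 ['Unreachable', 'tips_ahead']
[ 203.56368498 -313.42293516    1.71298957]
```

```bash
python3 -m jog '[[20,-31,0,0],[40,-62,0,0],[60,-92,0,0],[80,-123,0,0],[100,-154,0,0],[120,-185,0,0],[140,-216,0,0],[160,-246,0,0],[180,-277,0,0],[195,-300,0,0],[204,-313,2,0],[204,-313,2,0],[204,-313,2,0]]'
python3 - <<'E'
from workcell import *
import numpy as np,cv2
s=sensors.read_state();print(s["joints"].round(3),s["eef_pos"].round(4),s["wrist_force"].round(2))
np.savez("pics/w1.npz",**(d:=eyes.snapshot("wrist")));cv2.imwrite("pics/w1.png",d["image"]);print(d["extrinsics"].round(3),d["fx"])
d=eyes.snapshot("scene");np.savez("pics/scene1.npz",**d);cv2.imwrite("pics/s1.png",cv2.resize(d["image"][80:330,260:500],None,fx=2.4,fy=2.4,interpolation=2))
E
```

```text
t: 2.35
eef_pos: [0.5674, 0.0604, 0.3091]
tool_rot: [[0.964, 0.265, -0.001], [0.265, -0.964, 0.003], [-0.0, -0.003, -1.0]]
wrist_force: [-0.5, -0.5, -1.3]
gripper_width: 0.0001
[ 0.358  0.246 -0.65   1.48   0.146  1.465 -1.595] [0.5674 0.0604 0.3091] [-0.47 -0.47 -1.27]
[[ 0.264 -0.929 -0.258  0.632]
 [-0.964 -0.256 -0.067  0.077]
 [-0.004  0.266 -0.964  0.438]
 [ 0.     0.     0.     1.   ]] 331.33660165492734
```

View pics/w1.png

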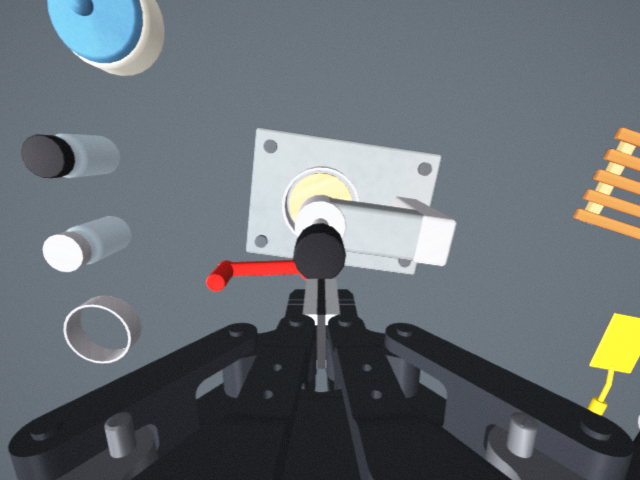

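View pics/s1.png

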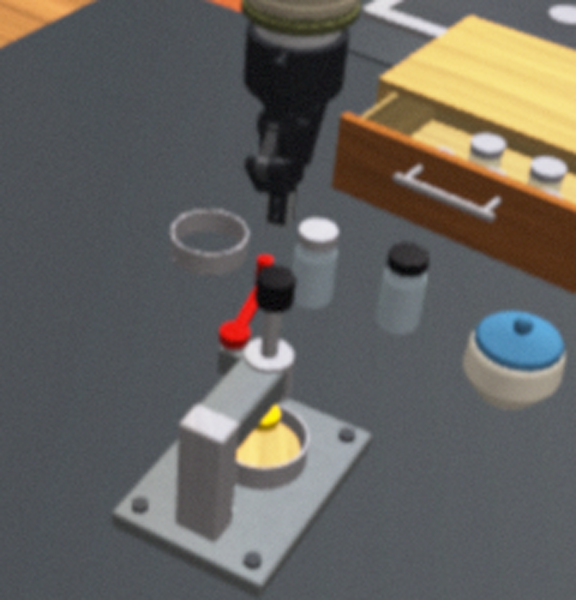

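The wrist view shows the shut fingertips at (320,290), just nearside of the knob at (320,250), with the peg at (222,275). I'll refine the knob, peg and spacer positions from this view.

Run:
```python
from h import *
d=np.load("pics/w1.npz"); W=world(d); im=d["image"].astype(int); b,g,r=im[...,0],im[...,1],im[...,2]
reg=(W[...,0]>.4)&(W[...,0]<.8)&(W[...,1]>-.15)&(W[...,1]<.25)&(d["depth"]>0)
v,u=np.mgrid[0:480,0:640]
k=reg&(W[...,2]>.2)&(v<285)&(u>280)&(u<360); Z=W[k]; zt=np.percentile(Z[:,2],80);t=Z[Z[:,2]>zt-.004]
print("knob",zt,len(t),t.mean(0),t.min(0),t.max(0))
red=reg&(r>110)&(g<70)&(b<70); P=W[red]
print("red z hist",np.histogram(P[:,2],bins=np.arange(.14,.2,.006)))
t=P[P[:,2]>.183];print("peg",len(t),t.mean(0),t.min(0),t.max(0))
br=P[(P[:,2]>.155)&(P[:,2]<.163)];print("bar",br.mean(0)); vx,vy,x0,y0=cv2.fitLine(br[:,:2].astype(np.float32),2,0,.01,.01).ravel();print(vx,vy,x0,y0)
sp=reg&(r>180)&(b<190)&(r-b>30)&(W[...,2]>.02)&(W[...,2]<.06)&(v<240)
print("spacer z",np.percentile(W[sp][:,2],[5,25,50,75,95]),sp.sum(), W[sp].mean(0))
ye=reg&(r>180)&(b<80)&(v<240);print("foot?",ye.sum())
base=reg&(W[...,2]>.012)&(W[...,2]<.028)
print(np.median(W[base][:,2]),cv2.minAreaRect(W[base][:,:2].astype(np.float32)*1000))
ct=reg&(abs(W[...,2]-.004)<.012)&(v<120);print("counter",np.median(W[ct][:,2]))
```

```text
knob 0.2400624646792934 2219 [0.56943488 0.06179433 0.24455502] [0.55154412 0.04458352 0.23611152] [0.5844628  0.07807682 0.30781728]
red z hist (array([  0,   0,  89, 825,  50,  53,  56, 127, 166]), array([0.14 , 0.146, 0.152, 0.158, 0.164, 0.17 , 0.176, 0.182, 0.188,
       0.194]))
peg 308 [0.51350281 0.12642334 0.19268428] [0.50042293 0.06550513 0.18305047] [0.56034582 0.13920281 0.24042479]
bar [0.51897857 0.10164513 0.16001152]
0.26434177 -0.9644291 0.5189786 0.101645134
spacer z [0.02959886 0.03337115 0.03391518 0.03453787 0.0352443 ] 152 [0.59027036 0.0605314  0.03344235]
foot? 0
0.02036443882998981 ((570.227783203125, 37.06111145019531), (160.24435424804688, 230.2525634765625), 7.175817966461182)
counter 0.0003169572594658998
```

```bash
python3 -m jog '[[0,0,25,0],[0,0,45,0],[0,0,48,0],[0,0,48,0],[0,0,48,0],[0,0,48,0]]'
python3 -m jog '[[0,0,0,0]]'; python3 -m jog '[[0,0,0,0]]';python3 -m jog '[[0,0,0,0],[0,0,0,0]]'
```

```text
t: 2.95
eef_pos: [0.568, 0.0585, 0.263]
tool_rot: [[0.965, 0.262, 0.002], [0.262, -0.965, 0.002], [0.002, -0.002, -1.0]]
wrist_force: [0.6, -0.9, 0.2]
gripper_width: 0.0003
t: 3.03
eef_pos: [0.5684, 0.0584, 0.2641]
tool_rot: [[0.965, 0.261, 0.003], [0.261, -0.965, 0.002], [0.004, -0.001, -1.0]]
wrist_force: [-0.4, 0.4, 0.1]
gripper_width: 0.0001
t: 3.12
eef_pos: [0.5688, 0.0584, 0.2651]
tool_rot: [[0.965, 0.261, 0.005], [0.261, -0.965, 0.002], [0.005, -0.001, -1.0]]
wrist_force: [-0.3, 0.7, -0.5]
gripper_width: 0.0002
t: 3.28
eef_pos: [0.5691, 0.0585, 0.2658]
tool_rot: [[0.965, 0.261, 0.006], [0.261, -0.965, 0.002], [0.006, -0.001, -1.0]]
wrist_force: [0.1, -0.7, -1.2]
gripper_width: -0.0
```

```bash
cat > avg.py <<'E'
from workcell import sensors,eyes
import numpy as np,sys
n=int(sys.argv[1]) if len(sys.argv)>1 else 8
F=[];P=[]
for i in range(n):
    s=sensors.read_state();F.append(s["wrist_force"]);P.append(s["eef_pos"]); 
    if i<n-1: eyes.snapshot("top")
F=np.array(F);P=np.array(P)
print("t",s["t"],"F",F.mean(0).round(2),"sd",F.std(0).round(2),"Fz",F[:,2].round(1),"z",(P[:,2]*1000).round(2),"pos",P[-1].round(4))
E
python3 avg.py 6; python3 -m jog '[[-1,-2,2,0],[-1,-2,2,0],[-1,-2,2,0],[-1,-2,2,0],[-1,-2,2,0],[-1,-2,2,0],[-1,-2,2,0],[-1,-2,2,0]]'; python3 avg.py 4
```

```text
t 3.5333 F [ 0.18 -0.17 -0.17] sd [0.19 0.57 0.79] Fz [-1.2 -0.2  0.1  0.1  1.2 -1. ] z [265.82 265.51 265.37 265.21 265.13 265.1 ] pos [0.5688 0.0584 0.2651]
t: 4.2
eef_pos: [0.5673, 0.0601, 0.2631]
tool_rot: [[0.965, 0.261, 0.005], [0.261, -0.965, 0.002], [0.005, -0.001, -1.0]]
wrist_force: [0.3, 0.1, -0.1]
gripper_width: -0.0
t 4.35 F [ 0.33 -0.16 -0.06] sd [0.39 0.37 0.23] Fz [-0.1 -0.   0.3 -0.4] z [263.12 263.13 263.13 263.09] pos [0.5673 0.0601 0.2631]
```

```bash
python3 -m jog '[[0,1,2,0],[0,1,4,0],[0,1,6,0],[0,1,8,0],[0,1,10,0],[0,1,12,0],[0,1,12,0],[0,1,12,0],[0,1,12,0]]'; python3 avg.py 6
```

```text
t: 5.1
eef_pos: [0.5676, 0.0592, 0.251]
tool_rot: [[0.965, 0.261, 0.005], [0.261, -0.965, 0.002], [0.005, -0.001, -1.0]]
wrist_force: [-1.5, -0.9, 1.6]
gripper_width: 0.0002
t 5.35 F [-0.8  -0.49  1.82] sd [0.45 0.41 0.29] Fz [1.6 1.3 2.3 1.8 1.8 2. ] z [251.05 251.07 251.08 251.05 251.07 251.1 ] pos [0.5676 0.0592 0.2511]
```

```bash
python3 -m jog '[[0,0,1,0],[0,0,2,0],[0,0,3,0],[0,0,4,0],[0,0,5,0],[0,0,6,0],[0,0,7,0],[0,0,8,0]]'; python3 avg.py 6;python3 -m jog '[[0,0,1,0],[0,0,2,0],[0,0,3,0],[0,0,4,0],[0,0,5,0],[0,0,6,0],[0,0,7,0],[0,0,8,0]]'; python3 avg.py 6
```

```text
t: 6.02
eef_pos: [0.5676, 0.0592, 0.2435]
tool_rot: [[0.965, 0.261, 0.005], [0.261, -0.965, 0.002], [0.005, -0.001, -1.0]]
wrist_force: [-3.1, -0.1, 5.5]
gripper_width: -0.0004
t 6.2667 F [-2.46 -0.31  4.76] sd [0.46 0.29 0.63] Fz [5.5 5.3 4.1 3.8 4.9 5.1] z [243.51 243.35 243.34 243.33 243.33 243.34] pos [0.5676 0.0592 0.2433]
t: 6.93
eef_pos: [0.5676, 0.0592, 0.2356]
tool_rot: [[0.965, 0.261, 0.005], [0.261, -0.965, 0.002], [0.005, -0.001, -1.0]]
wrist_force: [-3.7, -1.2, 6.2]
gripper_width: 0.0
t 7.1833 F [-2.49 -0.39  4.35] sd [0.59 0.46 0.99] Fz [6.2 4.8 3.1 4.2 4.2 3.5] z [235.56 235.41 235.38 235.37 235.38 235.37] pos [0.5676 0.0592 0.2354]
```

```bash
python3 -m jog '[[0,0,1,0],[0,0,2,0],[0,0,3,0],[0,0,4,0]]'; python3 avg.py 3;python3 -m jog '[[0,0,1,0],[0,0,2,0],[0,0,3,0],[0,0,4,0]]'; python3 avg.py 3
python3 - <<'E'
from workcell import *
import cv2
d=eyes.snapshot("scene");cv2.imwrite("pics/s2.png",cv2.resize(d["image"][180:320,290:430],None,fx=4.2,fy=4.2,interpolation=2))
E
```

```text
t: 7.52
eef_pos: [0.5676, 0.0592, 0.2315]
tool_rot: [[0.965, 0.261, 0.005], [0.261, -0.965, 0.002], [0.005, -0.001, -1.0]]
wrist_force: [-3.8, -0.5, 5.8]
gripper_width: 0.0
t 7.6167 F [-3.05 -0.72  5.16] sd [0.52 0.16 0.69] Fz [5.8 5.5 4.2] z [231.51 231.36 231.36] pos [0.5676 0.0592 0.2314]
t: 7.95
eef_pos: [0.5676, 0.0592, 0.2275]
tool_rot: [[0.965, 0.261, 0.005], [0.261, -0.965, 0.002], [0.005, -0.001, -1.0]]
wrist_force: [-2.3, -0.6, 6.1]
gripper_width: 0.0001
t 8.05 F [-2.51 -0.38  5.53] sd [0.62 0.45 0.45] Fz [6.1 5.5 5. ] z [227.52 227.29 227.31] pos [0.5676 0.0592 0.2273]
```

View pics/s2.png

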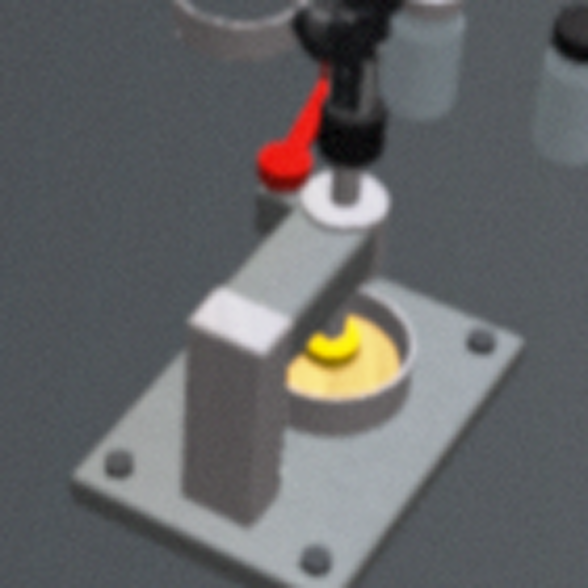

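The yellow foot (about (333,340) in the crop) is just above the spacer and nearly there. From here I go in 1 mm steps.

```bash
for i in 1 ; do python3 -m jog '[[0,0,1,0],[0,0,1,0]]' >/dev/null; python3 avg.py 4; python3 -m jog '[[0,0,1,0],[0,0,1,0]]'>/dev/null; python3 avg.py 4; python3 -m jog '[[0,0,1,0],[0,0,1,0]]'>/dev/null; python3 avg.py 4; done
```

```text
t 8.4167 F [-2.54 -0.72  4.27] sd [0.41 0.23 0.37] Fz [4.6 4.7 3.7 4.1] z [226.31 226.33 226.31 226.32] pos [0.5676 0.0592 0.2263]
t 8.7333 F [-2.2  -0.59  4.28] sd [0.32 0.22 0.24] Fz [4.6 3.9 4.2 4.4] z [225.31 225.3  225.3  225.3 ] pos [0.5676 0.0592 0.2253]
t 9.05 F [-2.33 -0.74  4.69] sd [0.26 0.63 0.59] Fz [4.9 4.  5.5 4.4] z [224.28 224.28 224.31 224.28] pos [0.5676 0.0592 0.2243]
```

```bash
python3 -m jog '[[0,0,1,0],[0,0,1,0]]' >/dev/null; python3 avg.py 4; python3 -m jog '[[0,0,1,0],[0,0,1,0]]'>/dev/null; python3 avg.py 4
```

```text
t 9.3667 F [-2.43 -0.83  4.04] sd [0.31 0.38 0.47] Fz [4.  4.  3.4 4.7] z [223.28 223.29 223.27 223.27] pos [0.5676 0.0592 0.2233]
t 9.6833 F [-2.6  -0.74  4.05] sd [0.54 0.14 0.22] Fz [4.1 4.2 4.2 3.7] z [222.22 222.26 222.23 222.26] pos [0.5676 0.0592 0.2223]
```

```bash
python3 -m jog '[[0,0,1,0],[0,0,1,0]]' >/dev/null; python3 avg.py 4
```

```text
t 10.0 F [-2.53 -0.36  3.77] sd [0.3  0.53 0.31] Fz [3.6 4.3 3.6 3.6] z [221.24 221.24 221.25 221.23] pos [0.5676 0.0592 0.2212]
```

```bash
python3 -m jog '[[0,0,1,0],[0,0,1,0]]' >/dev/null; python3 avg.py 4
```

```text
t 10.3167 F [-2.54 -0.89  4.09] sd [0.33 0.27 0.36] Fz [4.5 4.3 4.1 3.5] z [220.18 220.22 220.2  220.19] pos [0.5676 0.0592 0.2202]
```

```bash
python3 -m jog '[[0,0,1,0],[0,0,1,0]]' >/dev/null; python3 avg.py 4
```

```text
t 10.6333 F [-2.71 -1.26  5.61] sd [0.67 0.32 0.39] Fz [5.1 5.5 6.2 5.7] z [219.3  219.3  219.33 219.32] pos [0.5676 0.0592 0.2193]
```

```bash
python3 -m jog '[[0,0,0.5,0],[0,0,0.5,0]]' >/dev/null; python3 avg.py 6
```

```text
t 11.05 F [-3.86 -0.78  7.54] sd [0.49 0.65 0.63] Fz [7.4 7.6 6.4 8.6 7.5 7.7] z [219.13 219.11 219.13 219.14 219.14 219.13] pos [0.5676 0.0591 0.2191]
```

```bash
python3 -m jog '[[0,0,0.5,0],[0,0,0.7,0],[0,0,0.7,0]]' >/dev/null; python3 avg.py 6
```

```text
t 11.55 F [-4.49 -1.26  8.72] sd [0.31 0.32 0.29] Fz [9.1 8.7 8.7 8.8 8.9 8.2] z [218.94 218.94 218.93 218.9  218.93 218.91] pos [0.5676 0.0592 0.2189]
```

```bash
python3 -m jog '[[0,0,-3,0],[0,0,-8,0],[0,0,-20,0],[-2,-15,-22,0],[-5,-45,-22,0],[-11,-75,-22,0],[-11,-87,-22,0],[-11,-87,-22,0],[-11,-87,-22,0],[-11,-87,-22,0],[-11,-87,-22,0],[-11,-87,-22,0]]'; python3 avg.py 4
python3 - <<'E'
from workcell import *
from h import *
for n in("wrist","scene"):
    d=eyes.snapshot(n);np.savez(f"pics/{n}3.npz",**d);cv2.imwrite(f"pics/{n}3.png",d["image"] if n=="wrist" else cv2.resize(d["image"][130:330,290:490],None,fx=3,fy=3,interpolation=2))
    W=world(d);im=d["image"].astype(int)
    k=(abs(W[...,0]-.5675)<.03)&(abs(W[...,1]-.061)<.03)&(W[...,2]>.19)&(W[...,2]<.215)&(im.max(-1)<60)
    if k.any(): t=W[k];z=np.percentile(t[:,2],60);print(n,"knob z",z,len(t),t.mean(0))
E
```

```text
t: 12.55
eef_pos: [0.5346, 0.1392, 0.2408]
tool_rot: [[0.966, 0.259, 0.005], [0.259, -0.966, 0.002], [0.005, -0.0, -1.0]]
wrist_force: [0.3, -0.0, 0.3]
gripper_width: -0.0
t 12.7 F [0.22 0.04 0.54] sd [0.25 0.29 0.27] Fz [0.3 0.5 0.3 1. ] z [240.82 240.82 240.84 240.84] pos [0.5344 0.1397 0.2408]
wrist knob z 0.2051154240201955 3535 [0.56871597 0.0644478  0.20363224]
scene knob z 0.20358530043259107 190 [0.57201939 0.05676496 0.20098617]
```

View pics/wrist3.png

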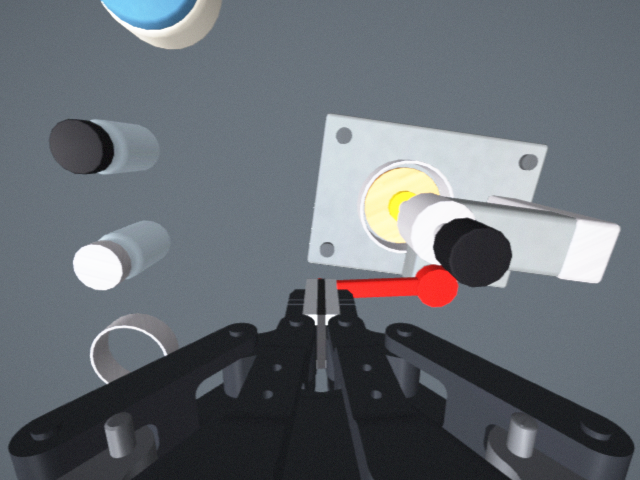

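View pics/scene3.png

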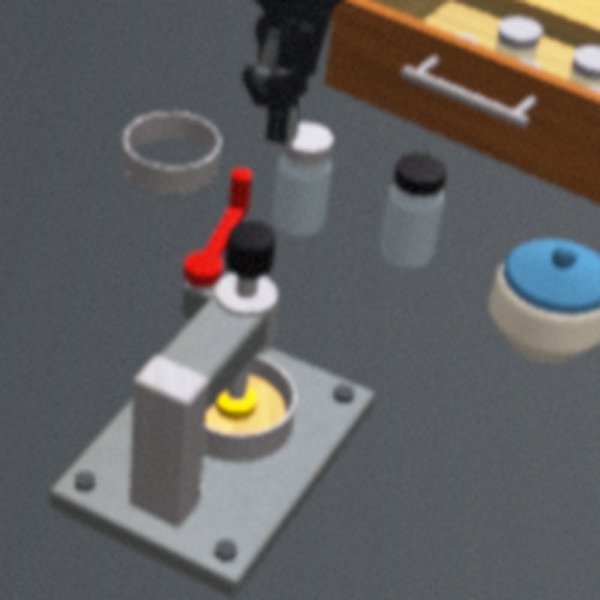

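```bash
python3 -m jog '[[0,0,20,0],[0,0,40,0],[0,0,52,0],[0,0,61,0],[0,0,61,0],[0,0,61,0],[0,0,61,0],[0,0,61,0],[0,0,61,0]]'; python3 avg.py 3
python3 - <<'E'
from workcell import *
from h import *
for n in("wrist","scene"):
    d=eyes.snapshot(n);cv2.imwrite(f"pics/{n}4.png",d["image"] if n=="wrist" else cv2.resize(d["image"][130:330,290:490],None,fx=3,fy=3,interpolation=2))
E
```

```text
t: 13.55
eef_pos: [0.535, 0.1402, 0.1807]
tool_rot: [[0.965, 0.261, 0.006], [0.261, -0.965, 0.002], [0.006, -0.0, -1.0]]
wrist_force: [-0.1, 0.1, -0.4]
gripper_width: -0.0001
t 13.65 F [-0.25  0.09 -0.22] sd [0.19 0.23 0.16] Fz [-0.4 -0.1 -0.1] z [180.69 180.52 180.39] pos [0.5348 0.1402 0.1804]
```

View pics/scene4.png

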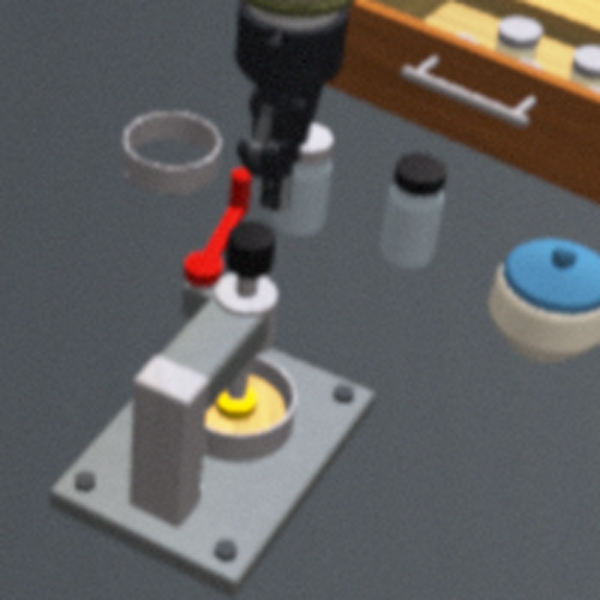

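The fingertips are beside the peg, on the push side, with a small gap. I'll approach it slowly by feel.

```bash
python3 -m jog '[[-1.5,0,0,0],[-3,0,0,0],[-4.5,0,0,0],[-6,0,0,0],[-7,0,0,0],[-7,0,0,0]]'; python3 avg.py 4
```

```text
t: 14.25
eef_pos: [0.5277, 0.1382, 0.1801]
tool_rot: [[0.965, 0.261, 0.005], [0.261, -0.965, 0.002], [0.005, -0.0, -1.0]]
wrist_force: [-1.3, 0.7, 0.0]
gripper_width: 0.0
t 14.4 F [-0.36 -0.08  0.39] sd [0.55 0.5  0.26] Fz [0.  0.3 0.6 0.7] z [180.12 180.15 180.14 180.12] pos [0.5279 0.1383 0.1801]
```

```bash
python3 -m jog '[[-1,0,0,0],[-2,0,0,0],[-2,0,0,0]]'; python3 avg.py 3; python3 -m jog '[[-1,0,0,0],[-2,0,0,0],[-2,0,0,0]]'; python3 avg.py 3
```

```text
t: 14.65
eef_pos: [0.5262, 0.1378, 0.1802]
tool_rot: [[0.965, 0.261, 0.006], [0.261, -0.965, 0.002], [0.006, -0.001, -1.0]]
wrist_force: [2.1, 0.3, -0.7]
gripper_width: 0.0001
t 14.75 F [ 1.79  0.79 -0.39] sd [0.63 0.38 0.32] Fz [-0.7 -0.6  0.1] z [180.2  180.17 180.16] pos [0.5262 0.1378 0.1802]
t: 15.0
eef_pos: [0.5244, 0.1374, 0.1802]
tool_rot: [[0.965, 0.261, 0.006], [0.261, -0.965, 0.002], [0.007, -0.001, -1.0]]
wrist_force: [3.7, 2.2, -1.9]
gripper_width: 0.0001
t 15.1 F [ 4.17  1.82 -2.24] sd [0.42 0.5  0.59] Fz [-1.9 -3.1 -1.7] z [180.23 180.25 180.21] pos [0.5244 0.1374 0.1802]
```

```bash
cat > arc.py <<'E'
# rows (mm,deg) for the pusher; args: list of lever angles (rad, world-lever), uses state
from workcell import sensors
import numpy as np,sys
s=sensors.read_state();R=np.array(s["tool_rot"]);p=np.array(s["eef_pos"])
piv=np.array([.5313,.057]);yaw=np.deg2rad(7.1);d=.017;zt=.180
def st():
    # current pusher angle: solve for lever angle given centre
    v=p[:2]-piv; a=np.arctan2(v[1],v[0])+np.arctan2(d,.08); return a-np.pi/2-yaw
print("lever est",st(),"radius",np.hypot(*(p[:2]-piv)),"expected",np.hypot(.08,d),"joints",s["joints"].round(2))
tyaw=np.arctan2(R[1,0],R[0,0])
for th in np.linspace(*map(float,sys.argv[1:3]),int(sys.argv[3])):
    a=np.pi/2+yaw+th;r=np.array([np.cos(a),np.sin(a)]);t=np.array([-r[1],r[0]])
    c=np.r_[piv+.08*r-d*t,zt]; sh=R.T@(c-p)*1000
    want=np.arctan2(-t[1],-t[0]); print(round(th,3),sh.round(1),"turn",round(-np.degrees((want-tyaw+np.pi)%(2*np.pi)-np.pi),1))
E
python3 arc.py 0.2 0.75 12
```

```text
lever est 0.17140659425469412 radius 0.08065431082061718 expected 0.08178630692236935 joints [ 0.27  0.26 -0.69  1.74  0.18  1.19 -1.79]
0.2 [-2.1 -1.5  0.2] turn -3.4
0.25 [-6.2 -2.   0.2] turn -6.3
0.3 [-10.2  -2.3   0.1] turn -9.2
0.35 [-14.3  -2.4   0.1] turn -12.0
0.4 [-18.4  -2.3   0.1] turn -14.9
0.45 [-22.5  -2.    0.1] turn -17.8
0.5 [-26.6  -1.5   0. ] turn -20.6
0.55 [-30.6  -0.8   0. ] turn -23.5
0.6 [-34.6   0.2  -0. ] turn -26.4
0.65 [-38.5   1.3  -0. ] turn -29.2
0.7 [-42.4   2.6  -0.1] turn -32.1
0.75 [-46.2   4.1  -0.1] turn -35.0
```

```bash
python3 -m jog '[[-2,-1,0,-3],[-6,-2,0,-6],[-10,-2,0,-9],[-14,-2,0,-12],[-18,-2,0,-15],[-22.5,-2,0,-18],[-26.5,-1.5,0,-21],[-30.5,-1,0,-24],[-34.5,0,0,-26],[-38.5,1,0,-29],[-42,2.5,0,-32],[-46,4,0,-35]]'; python3 avg.py 4; python3 arc.py 0.8 1.25 10
python3 - <<'E'
from workcell import *
from h import *
d=eyes.snapshot("scene");cv2.imwrite("pics/s5.png",cv2.resize(d["image"][130:330,290:490],None,fx=3,fy=3,interpolation=2))
E
```

```text
t: 16.1
eef_pos: [0.4814, 0.1217, 0.1803]
tool_rot: [[0.639, 0.769, 0.007], [0.769, -0.639, 0.003], [0.007, 0.004, -1.0]]
wrist_force: [6.2, 1.3, -0.9]
gripper_width: 0.0004
t 16.25 F [ 2.81  0.66 -0.45] sd [2.06 0.84 0.42] Fz [-0.9 -0.3  0.2 -0.8] z [180.32 180.25 180.21 180.1 ] pos [0.4808 0.1213 0.1801]
lever est 0.750681609628982 radius 0.08174646567708391 expected 0.08178630692236935 joints [ 0.39  0.16 -0.78  1.85  0.13  1.17 -1.13]
0.8 [-4.  -0.8  0.1] turn -2.9
0.85 [-8.  -1.3  0.1] turn -5.8
0.9 [-12.1  -1.7   0. ] turn -8.6
0.95 [-16.2  -1.8   0. ] turn -11.5
1.0 [-20.3  -1.7  -0. ] turn -14.4
1.05 [-24.3  -1.5  -0. ] turn -17.2
1.1 [-28.4  -1.   -0. ] turn -20.1
1.15 [-32.4  -0.3  -0.1] turn -23.0
1.2 [-36.4   0.6  -0.1] turn -25.8
1.25 [-40.4   1.7  -0.1] turn -28.7
```

View pics/s5.png

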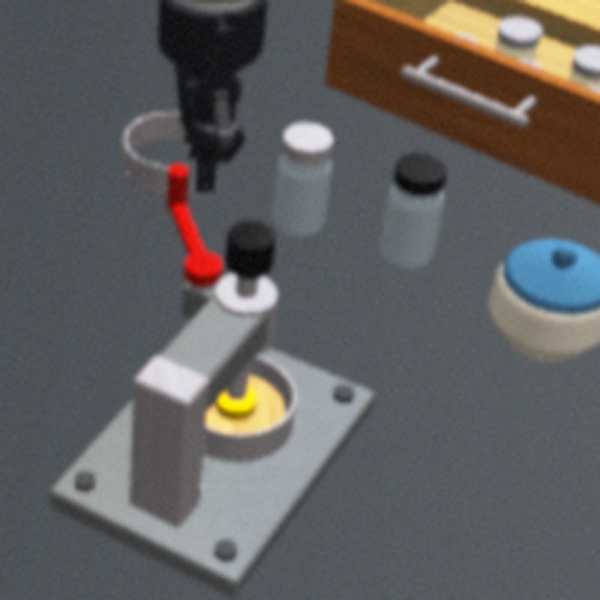

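The lever is swinging with the pusher: the peg is at (178,185) in the crop and the knob and foot haven't moved. I'll carry on along the arc.

```bash
python3 -m jog '[[-4,-1,0,-3],[-8,-1.5,0,-6],[-12,-2,0,-9],[-16,-2,0,-11.5],[-20.5,-2,0,-14.5],[-24.5,-1.5,0,-17],[-28.5,-1,0,-20],[-32.5,0,0,-23],[-36.5,0.5,0,-26],[-40.5,1.5,0,-29]]'; python3 avg.py 4; python3 arc.py 1.28 1.46 7
python3 - <<'E'
from workcell import *
from h import *
for n in ("scene","top"):
    d=eyes.snapshot(n);W=world(d);im=d["image"].astype(int);b,g,r=im[...,0],im[...,1],im[...,2]
    m=(r>110)&(g<70)&(b<70)&(W[...,0]>.4)&(W[...,0]<.6)&(W[...,1]>0)&(W[...,1]<.2);P=W[m]
    t=P[P[:,2]>.182];print(n,"peg",len(t),np.median(t,0))
    q=P[(P[:,2]>.152)&(P[:,2]<.165)];
    if len(q)>5: print("bar",len(q),cv2.fitLine(q[:,:2].astype(np.float32),2,0,.01,.01).ravel())
d=eyes.snapshot("scene");cv2.imwrite("pics/s6.png",cv2.resize(d["image"][130:330,290:490],None,fx=3,fy=3,interpolation=2))
E
```

```text
t: 17.13
eef_pos: [0.4562, 0.0903, 0.1801]
tool_rot: [[0.189, 0.982, 0.006], [0.982, -0.189, 0.003], [0.004, 0.006, -1.0]]
wrist_force: [3.9, 3.2, -0.6]
gripper_width: -0.0
t 17.2833 F [2.52 2.44 0.63] sd [0.98 1.19 0.82] Fz [-0.6  1.1  0.5  1.5] z [180.06 179.97 179.97 179.91] pos [0.4559 0.0896 0.1799]
lever est 1.2476022214399543 radius 0.08214950749461654 expected 0.08178630692236935 joints [ 0.49  0.08 -0.8   1.92  0.07  1.16 -0.53]
1.28 [-2.7 -0.2 -0.1] turn -1.6
1.31 [-5.1 -0.6 -0.1] turn -3.3
1.34 [-7.5 -0.9 -0.1] turn -5.0
1.37 [-10.   -1.2  -0.1] turn -6.7
1.4 [-12.4  -1.4  -0.1] turn -8.5
1.43 [-14.9  -1.5  -0.1] turn -10.2
1.46 [-17.3  -1.5  -0.1] turn -11.9
scene peg 35 [0.45458953 0.07066478 0.1870685 ]
bar 198 [ 0.9846324  -0.17463997  0.5099159   0.06012926]
top peg 0 [nan nan nan]
  return _methods._mean(a, axis=axis, dtype=dtype,
  ret = um.true_divide(
```

View pics/s6.png

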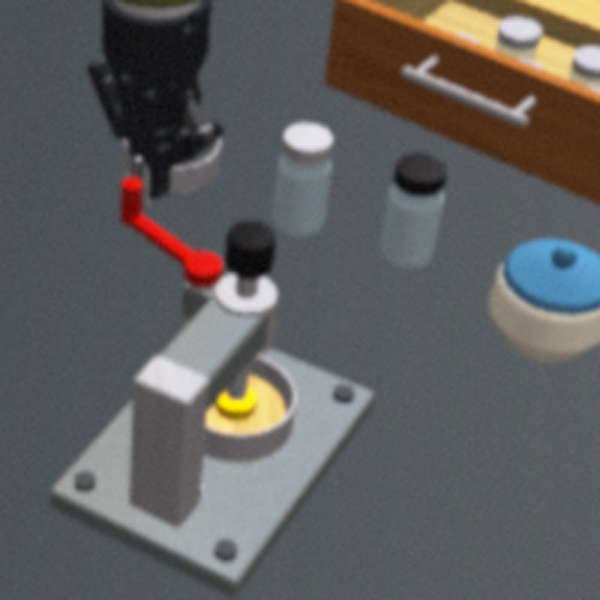

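```bash
python3 -m jog '[[-2.5,0,0,-2],[-5,-0.5,0,-3],[-7.5,-1,0,-5],[-10,-1,0,-7],[-12,-1.5,0,-8],[-12,-1.5,0,-8],[-12,-1.5,0,-8]]'; python3 avg.py 4; python3 arc.py 1.4 1.46 3
```

```text
t: 18.02
eef_pos: [0.452, 0.0781, 0.1797]
tool_rot: [[0.055, 0.998, 0.005], [0.998, -0.055, 0.002], [0.002, 0.005, -1.0]]
wrist_force: [1.5, 3.3, 1.4]
gripper_width: -0.0003
t 18.1667 F [0.51 2.8  1.71] sd [0.62 0.44 0.29] Fz [1.4 1.8 2.1 1.5] z [179.69 179.7  179.69 179.69] pos [0.452  0.0781 0.1797]
lever est 1.395842303788639 radius 0.08209296986306855 expected 0.08178630692236935 joints [ 0.52  0.07 -0.8   1.94  0.05  1.15 -0.36]
1.4 [-0.4  0.2 -0.3] turn -0.5
1.43 [-2.8 -0.2 -0.3] turn -2.2
1.46 [-5.2 -0.6 -0.3] turn -3.9
```

```bash
python3 -m jog '[[-1,0,0,-1],[-2,0,0,-1.5],[-3,0,0,-2],[-3,0,0,-2]]'; python3 avg.py 3; python3 -m jog '[[-1,0,0,0],[-2,0,0,-1],[-2,0,0,-1]]'; python3 avg.py 3; python3 arc.py 1.4 1.46 2 | head -1
```

```text
t: 18.5
eef_pos: [0.4515, 0.0751, 0.1796]
tool_rot: [[0.019, 1.0, 0.004], [1.0, -0.019, 0.002], [0.002, 0.004, -1.0]]
wrist_force: [-2.0, 4.0, 2.9]
gripper_width: -0.0
t 18.6 F [-2.35  3.94  2.61] sd [0.33 0.83 0.46] Fz [2.9 2.  3. ] z [179.57 179.58 179.55] pos [0.4515 0.0751 0.1795]
t: 18.85
eef_pos: [0.4513, 0.0729, 0.1794]
tool_rot: [[0.001, 1.0, 0.004], [1.0, -0.001, 0.001], [0.001, 0.004, -1.0]]
wrist_force: [-1.8, 4.6, 3.0]
gripper_width: -0.0
t 18.95 F [-1.81  4.24  2.6 ] sd [0.26 0.3  0.43] Fz [3.  2.  2.8] z [179.45 179.45 179.44] pos [0.4513 0.073  0.1794]
lever est 1.4592496447860046 radius 0.08154532649372387 expected 0.08178630692236935 joints [ 0.53  0.06 -0.8   1.94  0.05  1.15 -0.29]
```

Lever is at about 1.46 rad with only the stiff-turning force, so it hasn't hit the end. Now I back off, lift and inspect.

```bash
python3 -m jog '[[3,0,0,0],[8,0,0,0],[12,0,0,0],[12,0,-20,0],[12,0,-50,0],[12,0,-90,0],[12,0,-130,0],[12,0,-130,0],[12,0,-130,0],[12,0,-130,0],[12,0,-130,0],[12,0,-130,0]]'; python3 avg.py 3
python3 - <<'E'
from workcell import *
from h import *
for n in ("scene","top"):
    d=eyes.snapshot(n);W=world(d);im=d["image"].astype(int);b,g,r=im[...,0],im[...,1],im[...,2]
    m=(r>110)&(g<70)&(b<70)&(W[...,0]>.4)&(W[...,0]<.6)&(W[...,1]>0)&(W[...,1]<.2);P=W[m]
    t=P[P[:,2]>.182]
    if len(t):print(n,"peg",len(t),np.median(t,0))
    q=P[(P[:,2]>.152)&(P[:,2]<.165)];
    if len(q)>5:
        l=cv2.fitLine(q[:,:2].astype(np.float32),2,0,.01,.01).ravel();print("bar",len(q),l,"lever",np.arctan2(abs(l[1])*-np.sign(l[0]*l[1]),-abs(l[0]))%(2*np.pi)-np.pi/2-np.deg2rad(7.1))
    k=(abs(W[...,0]-.5675)<.02)&(abs(W[...,1]-.061)<.02)&(W[...,2]>.195)&(W[...,2]<.215);print("knob z",np.percentile(W[k][:,2],70))
    cv2.imwrite(f"pics/{n}7.png",d["image"])
    if n=="scene":cv2.imwrite("pics/s7.png",cv2.resize(d["image"][130:330,290:490],None,fx=3,fy=3,interpolation=2))
    o=cv2.imread(f"pics/{n}0.png"); df=cv2.absdiff(o,d["image"]).max(-1)>50; c,l,st,ce=cv2.connectedComponentsWithStats(df.astype(np.uint8));print([x.tolist() for x in st[1:] if x[4]>15])
E
```

```text
t: 19.95
eef_pos: [0.4504, 0.0847, 0.3083]
tool_rot: [[0.003, 1.0, 0.002], [1.0, -0.003, 0.001], [0.001, 0.002, -1.0]]
wrist_force: [0.7, 0.3, 0.4]
gripper_width: 0.0001
t 20.05 F [ 0.16 -0.17  0.02] sd [0.44 0.33 0.62] Fz [ 0.4  0.5 -0.9] z [308.27 308.42 308.61] pos [0.4505 0.0847 0.3086]
scene peg 34 [0.4551596  0.05298209 0.18704904]
bar 198 [0.99957114 0.02928334 0.50992614 0.05506089] lever 1.4761655702901042
knob z 0.2047106343471536
[[0, 0, 19, 12, 128], [314, 0, 49, 147, 3791], [345, 0, 22, 13, 97], [359, 5, 10, 50, 246], [353, 9, 5, 46, 123], [346, 14, 4, 10, 26], [155, 17, 18, 9, 64], [344, 18, 5, 17, 19], [145, 22, 9, 5, 32], [156, 24, 17, 20, 164], [126, 27, 22, 4, 44], [105, 40, 23, 17, 132], [118, 56, 17, 23, 157], [125, 76, 32, 76, 860], [187, 77, 6, 6, 26], [193, 76, 6, 8, 35], [175, 84, 14, 15, 101], [175, 86, 40, 60, 1021], [152, 133, 21, 11, 130], [358, 186, 25, 37, 413], [325, 192, 28, 26, 226], [361, 248, 17, 22, 194]]
top peg 1 [0.44729507 0.04700316 0.18525671]
bar 11 [0.99999624 0.00274633 0.5195551  0.04948491] lever 1.44962433722736
knob z 0.20634566907887647
[[185, 179, 129, 301, 15573], [251, 178, 9, 24, 132], [275, 200, 15, 11, 63], [259, 205, 3, 7, 16], [278, 207, 15, 13, 58], [284, 236, 8, 32, 173], [265, 249, 6, 8, 31], [269, 260, 8, 12, 54], [634, 394, 6, 8, 34], [282, 409, 32, 30, 562], [590, 408, 17, 7, 43], [619, 408, 10, 4, 29], [608, 419, 5, 6, 18], [318, 447, 28, 27, 167], [282, 458, 40, 18, 226], [347, 465, 11, 15, 88], [612, 464, 28, 16, 212], [286, 466, 38, 14, 199], [315, 474, 13, 6, 39]]
```

View pics/s7.png

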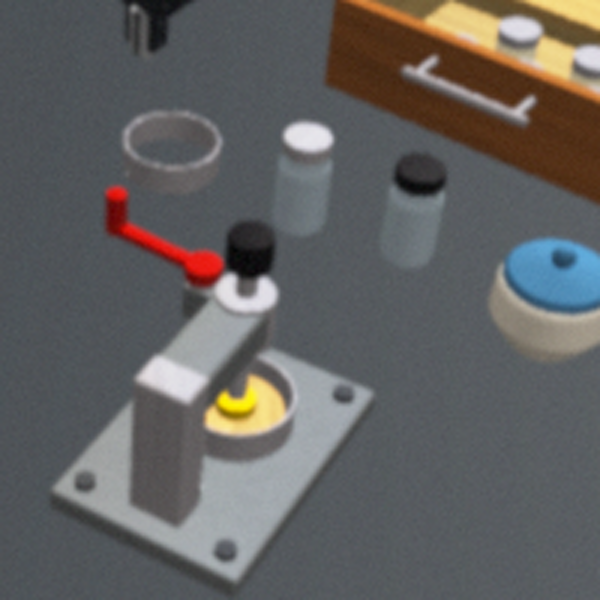

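View pics/top7.png

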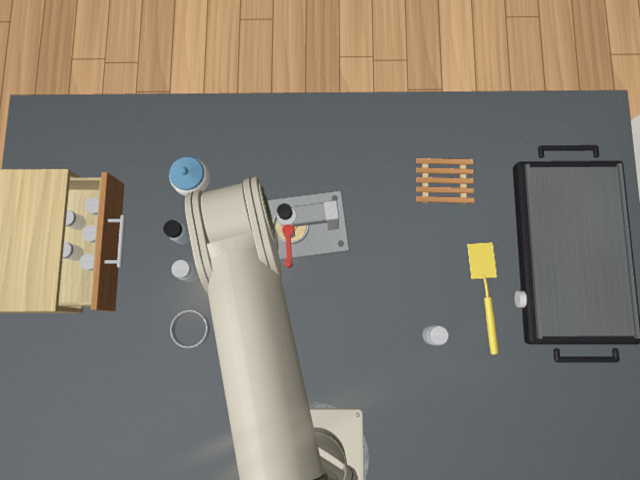

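The lever is round near its end, the knob is where I left it, and the jars, bowl, spare ring, turner and trivet are in their starting positions. The gripper is clear of everything, so I'm handing in.

```bash
python3 -c "
from workcell import sign_off
print(sign_off())"
```

```text
the job is handed in; nothing more can be done
None
```

The stop is down with its foot on the spacer, the lever is swung round to its locked position, and the job was handed in at about 20 s of the 61 s allowed.

- **Stop:** I pushed the rod down with the shut fingertips until the foot touched at a knob height of about 205 mm. I stopped when the push reached 8.7 N. Taking off about 5.7 N of sliding resistance leaves roughly 3 N on the foot. This is worked out from the push force and the knob height, because I had no direct reading at the foot.
- **Lever:** I swung it with the fingers against the peg, at about 5 N in the settled readings and 6.4 N at most. I stopped at about 1.46 rad, with no sign of the rigid end. The camera checks gave 1.48 and 1.45 rad, all beyond the 1.3 needed to lock.
- **Final checks:** The knob height was unchanged after locking, at 204.7 mm in the scene view. The top view read 206.3 mm, which is within the calibration error. In the pictures the jars, bowl, spare ring, turner and trivet show no movement. The gripper is lifted clear, with the wrist force at about zero.

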